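# Fetch the plaster cast from behind the jars

## Task

On the dental bench, the plaster cast stands at the back of the plywood rack behind two jars and a bur block: first set all three aside, standing in the steel tray, without shifting the cast. Then fetch the cast and set it down, without dropping it, on the dark mounting plate, centred and with its long side along the plate's long side. Finally put each of the three back on the rack exactly where it stood, upright and the bur block turned as it was, and leave the mixing bowl and the wax knife alone.

Things in the scene. Friction and masses are not known exactly. Their poses are not given: they have to be found in the camera images.
- tall_jar: Loose white round jar with a grey cap, 58 mm diameter, 78 mm high (cap: top 12 mm, 54 mm diameter), 0.16 to 0.29 kg. Origin: centre of the underside, z up. One of three things in the rack's front row; which of the three places it has varies. Its place at the start is its place at the end.
- squat_jar: Loose white round jar with a grey cap, 62 mm diameter, 56 mm high (cap: top 10 mm, 58 mm diameter), 0.16 to 0.29 kg. Origin: centre of the underside, z up. In the rack's front row.
- bur_block: Loose wooden block, 56 mm along its x, 46 mm along its y, 36 mm high, with six thin steel burs standing up to 57 mm above its underside, in two rows at y = +-10 mm; 0.11 to 0.2 kg. Grip it across y, over the wooden sides. Origin: centre of the underside. In the rack's front row, its x nearly along the rack's x.
- cast: Loose plaster dental cast: a base 56 mm along its x, 92 mm along its y (long side), 28 mm high, with a horseshoe of teeth on top up to 41 mm; 0.22 to 0.39 kg. Grip the base across x (56 mm). Origin: centre of the underside. Stands alone in the rack's back row, about 10 mm behind the front row, so no finger fits in until the front row is cleared.
- rack: Fixed plywood board 200 mm along x (from -90 to +110 mm) and 280 mm along y, 8 mm thick: things stand on it 8 mm above the bench. A strip 22 mm high (above the bench), 10 mm thick, runs along the far (+x) edge, its inner face at x = +100 mm. Origin on the bench. Front row at x about -45 mm, places at y about -96, 0 and +96 mm; the cast at x about +24 mm.
- tray: Fixed open steel tray, 280 mm along x, 150 mm along y, outside; walls 4 mm thick and 14 mm high, floor 4 mm thick. Origin: centre of its underside, on the bench. To the left or to the right of the rack. Has room for the three things in a row along x.
- plate: Fixed dark steel mounting plate, 90 mm along x, 130 mm along y (long side), 10 mm thick, with four small brass dots at its corners. Origin: centre of its underside, on the bench. On the other side of the rack from the tray.
- bowl: Bystander: small dark rubber mixing bowl, 80 mm wide, 45 mm high, loose, between the robot and the rack. Origin: centre of its underside. Leave alone.
- wax_knife: Bystander: wax knife about 168 mm long along its x, 10 mm high, loose, lying between the robot and the rack. Origin: on the underside, 80 mm from the handle's end. Leave alone.
Mind the look-alikes: they are no part of the job. What is shaped like the tall_jar but blue is not meant.

How it is judged:
By the outcome, as a careful person would: the job done as asked, in the order asked, and still so for the second after the job is handed in, with the robot touching nothing.
It also fails if it takes over 131 s, if anything falls off the work surface, if the arm or the gripper's body presses on something with over 40 N, if the wrist force passes 120 N, or if a joint passes its speed limit or range.

## Robot

A 6-joint arm with a two-finger parallel gripper is mounted at the origin on the work surface. World frame = base frame: x ahead of the robot, y to its left, z up, the work surface at z = 0. Lengths are in m, angles in rad, forces in N, time in s.
With the tool pointing down it reaches from about 0.4 to 0.925 m from the base axis. Payload 3.4 kg.
Tool frame: the origin (TCP) lies midway between the tips of the shut fingers; the grasp point (between the pads) lies 19 mm behind it; z points along the fingers, y is the line along which they close (so a half turn about z gives the same grasp; the last joint's range is limited). The gripper opens to 85 mm and grips with 20 to 120 N. Pads are 22 mm wide; open, the fingers measure 114 mm over their backs; the gripper's body (76 mm by 85 mm) begins 54 mm behind the grasp point. The pads swing forward as they close: fully open they stand 13 mm farther back than shut.
Start: joints at [-1.331, 0.307, 1.506, -0, 1.328, -0.073], TCP at [0.177, -0.547, 0.231] pointing down, gripper open.
Joint ranges: [-3.12, 3.12], [-1.05, 2.28], [0.14, 2.33], [-1.42, 4.57], [0.1, 2.73], [-2.68, 2.68]. Speed limits (rad/s): [2.57, 2.57, 3.14, 3.14, 3.14, 3.14].

## Interface

Orientations are given as a rotation vector (axis times angle).
In Python, from workcell import ctrl gives the robot as it stands.
- The arm moves only by the tool send_rows, never from a script. Its argument "deltas" is text: rows parted by semicolons, each of 7 numbers parted by spaces: the opening, from 0 (shut) to 1 (fully open), then the shift along the tool's x, y, z in m, then the turn, a rotation vector about the tool's x, y, z in rad. In form: fingers dx dy dz wx wy wz; .... A call has 1 to 12 rows; each row shifts and turns the commanded pose from where the row before left it, along the tool's axes as they then stand; what a row does not reach is not made up. A row lasts 1/8 s, in which the tool goes at most 62.5 mm and 10.7 degrees, less where a joint would pass 70% of its speed; a pose out of reach is approached as far as the arm can. A call is refused whole if a number of a shift passes 0.0625 or a number of a turn 0.188, either way. A call with a gripper value outside its range is refused whole. The fingers move at their own pace and stop on an object; the grip force is fixed at half the most. Time passes only in rows, so rows that do not move let the fingers close. It gives the time, the measured TCP pose, the force, the opening and the grip force at its end, in the units of the state.
- ctrl.sense(): the state, without advancing time (a new reading comes with each control period).
- ctrl.snapshot(name): name is "scene" or "top" or "wrist"; returns a dict with "pixels" (480x640x3 uint8, red, green, blue), "z_map" (480x640 float32, m along the optical axis (not along the pixel's ray), 0 where there is no reading), "fx", "fy", "cx", "cy" (pixels), "distortion" ([k1, k2, p1, p2, k3] as OpenCV has them; the pictures are not rectified), "extrinsics" (4x4, takes a point from camera to world coordinates). Camera axes: x right, y down, z forward; pixel columns grow to the right and rows downward; lengths in m; the calibration is good to about 2 mm. A picture is of the moment at which its call begins.
- ctrl.close_job(): hands the job in; it is judged then, once.
The state is a dict: "time": time; "q": joint angles; "joint_velocities": joint speeds; "joint_torque": joint torques, N m; "eef_pos": TCP position; "tcp_rot": TCP orientation; "wrist_force": force on the tool from outside, world axes, zero at the start; "wrist_torque": the same for the moment, N m; "width": opening from 0.0 (shut) to 1.0 (fully open); "grasp_force": force on a finger pad.
Only numpy, scipy, OpenCV 4.12 (cv2) and the standard library are available. Lean on these libraries where they do the work, as an engineer would, in place of code of your own. Each camera call takes 0.05 s, during which the arm holds its last target. There are 200 camera calls.

## Working session

There is one attempt and no reset: what is moved stays moved. The work goes in short steps, Python scripts to look and compute and a tool call to move; the robot and the scene stay as the last step left them, time stands still between calls to the robot, and variables do not carry over. Pictures are saved under pics/ and viewed, at most 14 in all, crops included, and the job is handed in when it is done.

Besides the shell and the picture viewer there is one more tool, called by a JSON object that holds its "op" and its "data". send_rows: Moves the arm, as the interface text tells. Its arguments: {"type":"object","properties":{"deltas":{"type":"string"}},"required":["deltas"]}

```bash
mkdir -p pics
cat > h.py <<'E'
import numpy as np, cv2
from workcell import ctrl
def snap(n,f=None):
    s=ctrl.snapshot(n)
    np.savez('last_'+n+'.npz',**{k:np.array(v) for k,v in s.items()})
    if f: cv2.imwrite('pics/'+f,s['pixels'][:,:,::-1])
    return s
def world(s):
    K=np.array([[s['fx'],0,s['cx']],[0,s['fy'],s['cy']],[0,0,1]],float)
    v,u=np.mgrid[0:480,0:640]
    p=cv2.undistortPoints(np.stack([u,v],-1).reshape(-1,1,2).astype(np.float64),K,np.array(s['distortion'],float)).reshape(480,640,2)
    z=np.asarray(s['z_map'],float)
    P=np.dstack([p*z[...,None],z])
    T=np.asarray(s['extrinsics']); return P@T[:3,:3].T+T[:3,3]
E
python3 - <<'E'
from h import *
st=ctrl.sense(); print({k:np.round(v,3) for k,v in st.items()})
for n in('top','scene'):
    s=snap(n,n+'0.png'); print(n,np.round(s['extrinsics'],3),s['fx'])
E
```

```text
{'time': np.float64(0.0), 'q': array([-1.332,  0.308,  1.508, -0.   ,  1.328, -0.074]), 'joint_velocities': array([-0.   , -0.   , -0.001, -0.   ,  0.001, -0.   ]), 'joint_torque': array([-2.0000e-03, -4.5757e+01, -2.5192e+01, -1.0000e-03,  1.3000e-02,
        0.0000e+00]), 'eef_pos': array([ 0.177, -0.546,  0.23 ]), 'tcp_rot': array([-3.101, -0.489,  0.   ]), 'wrist_force': array([ 1.061,  0.003, -0.005]), 'wrist_torque': array([-0.017, -0.014, -0.05 ]), 'grasp_force': np.float64(0.0), 'width': np.float64(1.0)}
top [[ 0.017 -0.983  0.183  0.421]
 [-1.    -0.017  0.002  0.011]
 [ 0.001 -0.183 -0.983  0.85 ]
 [ 0.     0.     0.     1.   ]] 457.83752267930004
scene [[-0.666  0.64  -0.382  0.869]
 [ 0.745  0.579 -0.33   0.24 ]
 [ 0.01  -0.505 -0.863  0.674]
 [ 0.     0.     0.     1.   ]] 477.78896608580413
```

View pics/top0.png

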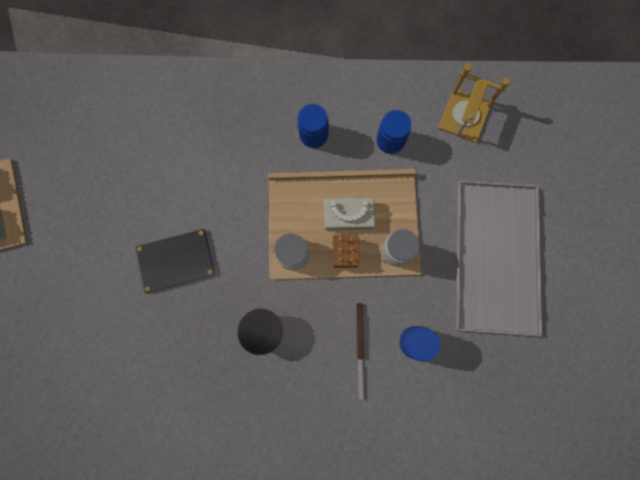

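View pics/scene0.png

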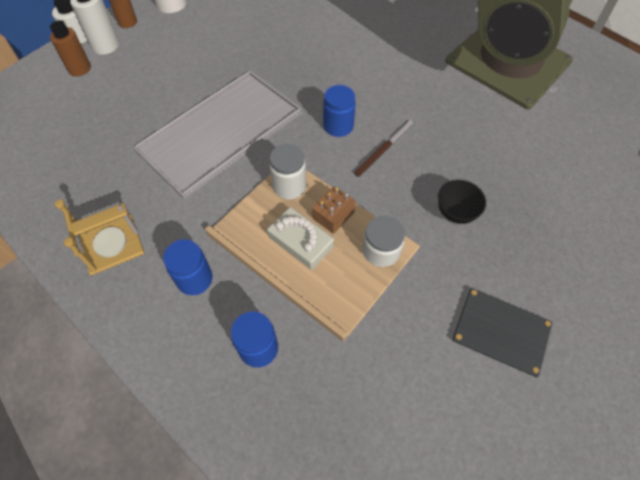

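Top view: the left jar is at (292,251), the bur block at (346,251), the right jar at (401,247) and the cast at (349,212). The tray is on the right (−y), the plate on the left (+y), and the blue look-alikes are at (313,126), (394,132) and (420,343). Next I measure from depth.

```bash
cat > m.py <<'E'
from h import *
def load(n):
    return dict(np.load('last_'+n+'.npz'))
def rect(P):
    (c,(w,h),a)=cv2.minAreaRect((P[:,:2]*1000).astype(np.float32)); return np.round(c,1),round(w,1),round(h,1),round(a,1)
if __name__=='__main__':
  for n in('top','scene'):
    s=load(n); W=world(s); px=s['pixels'].astype(int); ok=s['z_map']>0
    H=W[...,2]; reg=ok&(W[...,0]>.3)&(W[...,0]<.75)&(abs(W[...,1])<.5)
    print(n,'table z',np.median(H[reg&(H<.006)]))
    m=reg&(H>.02)
    k,l,st,c=cv2.connectedComponentsWithStats(m.astype(np.uint8))
    for i in range(1,k):
        if st[i,4]<60: continue
        P=W[l==i]; t=P[:,2].max(); T=P[P[:,2]>np.percentile(P[:,2],90)-.005]
        print(st[i,:5],'ztop',round(np.percentile(P[:,2],95),4),'all',rect(P),'top',rect(T),cv2.minEnclosingCircle((T[:,:2]*1000).astype(np.float32)),px[l==i].mean(0).round())
  s=load('top');W=world(s)
  def at(u,v): print((u,v),W[v,u].round(4))
  for p in [(139,247),(204,232),(211,272),(147,289),(272,276),(419,275),(272,182),(413,178),(460,185),(538,187),(540,333),(460,329),(500,260),(346,251),(349,222)]: at(*p)
E
python3 m.py
python3 - <<'E'
import cv2
a=cv2.imread('pics/top0.png')[160:345,255:440]
cv2.imwrite('pics/c1.png',cv2.resize(a,(592,592),interpolation=cv2.INTER_CUBIC))
E
```

```text
top table z -1.1933569325106586e-05
[383 136  22  15 244] ztop 0.0774 all (array([ 746.4, -105.6]), 7.2, 35.9, 0.1) top (array([ 747.6, -105.2]), 4.6, 26.5, 1.0) ((749.038818359375, -105.13262939453125), 13.27424144744873) [13. 33. 74.]
[268 169 142  10 580] ztop 0.0237 all (array([696.1,  -5.4]), 10.9, 266.5, 2.8) top (array([696.1,  -5.4]), 10.9, 266.5, 2.8) ((694.3894653320312, -5.449192047119141), 133.2532501220703) [138. 115.  88.]
[ 324  198   51   32 1546] ztop 0.0491 all (array([617.7, -25.1]), 56.3, 92.0, 1.7) top (array([617.9, -24.4]), 37.8, 66.9, 3.1) ((628.1349487304688, -23.804058074951172), 33.83818054199219) [136. 132. 123.]
[ 382  229   37   37 1036] ztop 0.0876 all (array([ 550.9, -112.9]), 55.0, 55.1, 77.6) top (array([ 551.5, -114.5]), 52.7, 52.3, 63.1) ((551.8549194335938, -114.61293029785156), 26.872159957885742) [98. 97. 97.]
[ 274  233   35   37 1011] ztop 0.0656 all (array([542.1,  77. ]), 58.8, 59.2, 82.7) top (array([543. ,  78.1]), 56.7, 55.3, 45.8) ((543.4266967773438, 77.84683990478516), 28.78025245666504) [94. 93. 94.]
[333 235  26  33 832] ztop 0.0549 
[... 1927 characters left out ...]
), 11.0, 279.0, 2.7) top (array([698.1,  -9.8]), 11.0, 279.0, 2.7) ((698.5992431640625, -9.819046020507812), 139.54586791992188) [182. 152. 118.]
(139, 247) [0.5514 0.3627 0.0078]
(204, 232) [0.582  0.2449 0.0065]
(211, 272) [0.5068 0.2261 0.0105]
(147, 289) [0.474  0.34   0.0102]
(272, 276) [0.5014 0.1141 0.0093]
(419, 275) [ 5.088e-01 -1.577e-01  4.000e-04]
(272, 182) [0.682  0.1216 0.0059]
(413, 178) [ 0.6943 -0.1485  0.0068]
(460, 185) [ 0.6793 -0.2355  0.0147]
(538, 187) [ 6.823e-01 -3.887e-01 -3.000e-04]
(540, 333) [ 0.4081 -0.3684  0.0113]
(460, 329) [ 0.4122 -0.2255  0.0157]
(500, 260) [ 0.5394 -0.3082  0.0021]
(346, 251) [ 0.5444 -0.02    0.0468]
(349, 222) [ 0.5999 -0.0254  0.034 ]
```

View pics/c1.png

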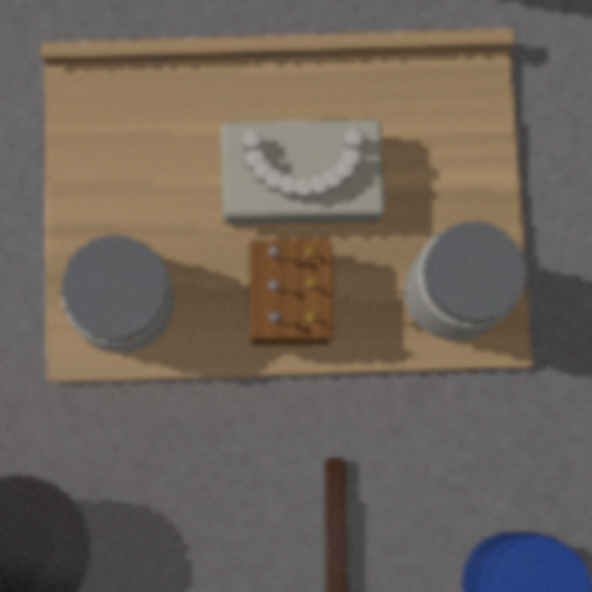

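The crop shows the squat jar on the left, the block in the middle with its rows to the left and right, and the tall jar on the right. I start moving to a viewing pose above the rack.

{"op": "send_rows", "data": {"deltas": "1 0 0 -0.02 0 0 0.145; 1 0 0 -0.03 0 0 0.145; 1 0.03 -0.05 0 0 0 0; 1 0.03 -0.05 0 0 0 0; 1 0.03 -0.05 0 0 0 0; 1 0.03 -0.05 0 0 0 0; 1 0.03 -0.05 0 0 0 0; 1 0.03 -0.05 0 0 0 0; 1 0.03 -0.05 0 0 0 0; 1 0.03 -0.05 0 0 0 0; 1 0.03 -0.05 0 0 0 0; 1 0.03 -0.05 0 0 0 0"}}

```text
time: 1.6
eef_pos: [0.4659, -0.0386, 0.2811]
tcp_rot: [3.141, 0.036, -0.0]
wrist_force: [1.6, -1.7, 0.2]
width: 1.002
grasp_force: 0.0
```

```bash
cat >> h.py <<'E'
def to(x=None,y=None,z=None,yaw=None):
    from scipy.spatial.transform import Rotation as R
    s=ctrl.sense(); p=np.array(s['eef_pos']); r=R.from_rotvec(s['tcp_rot']); M=r.as_matrix()
    psi=np.arctan2(M[1,0],M[0,0])
    t=np.array([p[i] if v is None else v for i,v in enumerate((x,y,z))])
    print('pos',p.round(4),'yaw',psi.round(4),'tilt',M[:,2].round(4),'tool delta',(M.T@(t-p)).round(4),'wz', None if yaw is None else round(psi-yaw,4),'w',round(float(s['width']),3),'gf',round(float(s['grasp_force']),1),'F',np.round(s['wrist_force'],1),'t',round(float(s['time']),2))
E
python3 - <<'E'
from h import *
from m import *
to()
for n in('top','scene'):
    s=load(n); W=world(s); H=W[...,2]; X,Y=W[...,0],W[...,1]; px=s['pixels'].astype(int)
    hsv=cv2.cvtColor(s['pixels'],cv2.COLOR_RGB2HSV)
    m=(H>.005)&(H<.014)&(X>.42)&(X<.65)&(Y>.19)&(Y<.42)
    m=cv2.morphologyEx(m.astype(np.uint8),cv2.MORPH_OPEN,np.ones((5,5)))>0
    print(n,'plate',m.sum(),rect(W[m]))
    m=(H>.009)&(H<.03)&(X>.36)&(X<.72)&(Y>-.43)&(Y<-.19); print('tray',rect(W[m]))
    for nm,(x,y),e in(('block',(.547,-.0185),.032),('cast',(.618,-.0245),.0)):
        pass
    m=(H>.040)&(H<.047)&(abs(X-.547)<.035)&(abs(Y+.0185)<.032); print('blocktop',m.sum(),rect(W[m]))
    m=(H>.033)&(H<.039)&(abs(X-.618)<.04)&(abs(Y+.0245)<.06); print('castbase',m.sum(),rect(W[m]))
s=snap('wrist','w1.png'); print(np.round(s['extrinsics'],3))
E
```

```text
pos [ 0.4659 -0.0386  0.2811] yaw 0.023 tilt [-2.e-04 -3.e-04 -1.e+00] tool delta [0. 0. 0.] wz None w 1.002 gf 0.0 F [ 1.6 -1.7  0.2] t 1.6
top plate 3416 (array([527.5, 295.7]), 90.5, 131.0, 16.1)
tray (array([ 546.6, -302.2]), 151.8, 279.4, 87.4)
blocktop 741 (array([547. , -19.3]), 54.8, 44.9, 0.7)
castbase 1097 (array([617.7, -25.1]), 55.3, 91.4, 1.1)
scene plate 5070 (array([528.9, 296. ]), 92.0, 130.2, 16.4)
tray (array([ 546. , -300.1]), 156.2, 282.1, 87.0)
blocktop 797 (array([547.5, -18.1]), 56.6, 47.0, 0.7)
castbase 1357 (array([618.7, -24.1]), 55.8, 92.0, 1.9)
[[ 0.024 -0.961 -0.276  0.535]
 [-1.    -0.023 -0.007 -0.038]
 [ 0.001  0.276 -0.961  0.423]
 [ 0.     0.     0.     1.   ]]
```

View pics/w1.png

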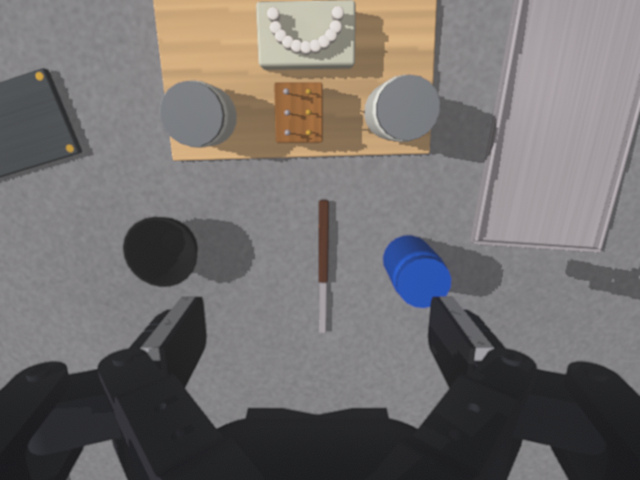

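The wrist view shows the whole front row: squat jar (200,113), block (299,112), tall jar (404,107) and cast (306,33). I measure it the same way.

```bash
cat > w.py <<'E'
from h import *
from m import rect
def circ(W,c,zlo,zhi,r=.04):
    m=(W[...,2]>zlo)&(W[...,2]<zhi)&(np.hypot(W[...,0]-c[0],W[...,1]-c[1])<r)
    return m.sum(),[np.round(v,1) for v in cv2.minEnclosingCircle((W[m][:,:2]*1000).astype(np.float32))],(W[m].mean(0)*1000).round(1)
def box(W,c,d,zlo,zhi):
    m=(W[...,2]>zlo)&(W[...,2]<zhi)&(abs(W[...,0]-c[0])<d[0])&(abs(W[...,1]-c[1])<d[1])
    return m.sum(),rect(W[m]),(W[m].mean(0)*1000).round(1)
E
python3 - <<'E'
from w import *
s=dict(np.load('last_wrist.npz'));W=world(s)
print('tall',circ(W,(.552,-.114),.08,.095)); print('squat',circ(W,(.544,.078),.06,.07))
print('block',box(W,(.547,-.0185),(.035,.032),.040,.047)); print('cast',box(W,(.618,-.0245),(.04,.06),.033,.039))
print('rackz',np.median(W[120:150,245:260,2]))
E
```

```text
tall (np.int64(3266), [array([ 552.4, -115.9]), np.float64(27.4)], array([ 552.8, -115.2,   85.6]))
squat (np.int64(3281), [array([543.8,  77.1]), np.float64(29.2)], array([544.1,  76.7,  63.6]))
block (np.int64(2717), (array([547.7, -19.2]), 55.4, 45.4, 1.4), array([548.1, -19.6,  43.6]))
cast (np.int64(4894), (array([619., -26.]), 56.2, 91.5, 2.1), array([619.4, -26.1,  35.6]))
rackz 0.007636264990931674
```

{"op": "send_rows", "data": {"deltas": "1 0.028 0.026 0 0 0 0; 1 0.028 0.026 0 0 0 0; 1 0.029 0.026 0.04 0 0 0; 1 0 0 0.05 0 0 0; 1 0 0 0.05 0 0 0; 1 0 0 0.03 0 0 0; 1 0 0 0 0 0 0; 1 0 0 0 0 0 0"}}

```text
time: 2.65
eef_pos: [0.553, -0.1168, 0.1122]
tcp_rot: [3.141, 0.036, 0.002]
wrist_force: [-0.5, -0.4, -0.3]
width: 1.0
grasp_force: 0.0
```

```bash
python3 -c "
from h import *
to(.5525,-.1145,.03,.023)"
```

```text
pos [ 0.553  -0.1168  0.1122] yaw 0.0227 tilt [ 1.4e-03 -4.0e-04 -1.0e+00] tool delta [-0.0005 -0.0024  0.0822] wz -0.0003 w 1.0 gf 0.0 F [-0.5 -0.4 -0.3] t 2.65
```

{"op": "send_rows", "data": {"deltas": "1 -0.0005 -0.0024 0.03 0 0 0; 1 0 0 0.03 0 0 0; 1 0 0 0.022 0 0 0; 1 0 0 0 0 0 0; 1 0 0 0 0 0 0; 0 0 0 0 0 0 0; 0 0 0 0 0 0 0; 0 0 0 0 0 0 0; 0 0 0 0 0 0 0; 0 0 0 0 0 0 0; 0 0 0 0 0 0 0"}}

```text
time: 4.03
eef_pos: [0.5527, -0.1144, 0.031]
tcp_rot: [3.14, 0.036, 0.004]
wrist_force: [-0.7, -0.7, 7.0]
width: 0.665
grasp_force: 62.8
```

```bash
python3 -c "
from h import *
to(.456,-.2965,.14,.023)"
```

```text
pos [ 0.5527 -0.1144  0.031 ] yaw 0.0228 tilt [ 2.7e-03 -9.0e-04 -1.0e+00] tool delta [-0.1005  0.1799 -0.1091] wz -0.0002 w 0.665 gf 62.8 F [-0.7 -0.7  7. ] t 4.03
```

{"op": "send_rows", "data": {"deltas": "0 0 0 -0.02 0 0 0; 0 0 0 -0.04 0 0 0; 0 0.006 0.014 -0.03 0 0 0; 0 0.012 0.03 0 0 0 0; 0 0.012 0.03 0 0 0 0; 0 0.012 0.03 0 0 0 0; 0 0.012 0.03 0 0 0 0; 0 0.012 0.03 0 0 0 0; 0 0.0126 0.03 0 0 0 0; 0 0 0 0.03 0 0 0; 0 0 0 0.03 0 0 0; 0 0 0 0 0 0 0"}}

```text
time: 5.52
eef_pos: [0.6318, -0.3048, 0.056]
tcp_rot: [-3.137, -0.035, 0.011]
wrist_force: [-1.6, 0.5, -2.9]
width: 0.666
grasp_force: 64.7
```

```bash
python3 -c "
from h import *
to(.636,-.306,.027,.023)
snap('top','t2.png')"
```

```text
pos [ 0.6318 -0.3048  0.056 ] yaw 0.0226 tilt [-0.0068  0.0038 -1.    ] tool delta [0.0044 0.0014 0.029 ] wz -0.0004 w 0.666 gf 64.7 F [-1.6  0.5 -2.9] t 5.53
```

View pics/t2.png

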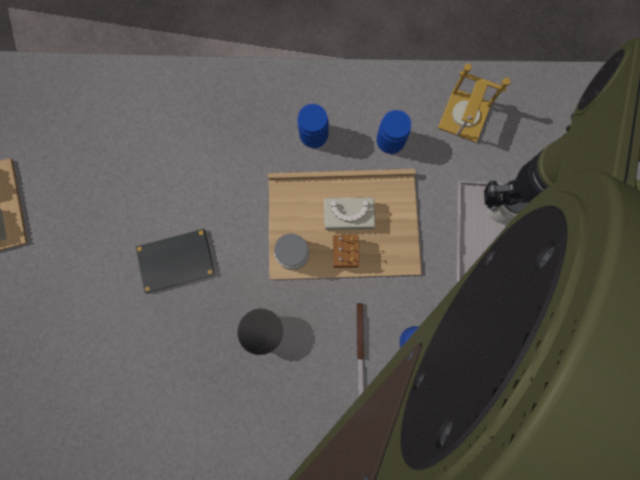

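The top view shows the tall jar gone from (401,247) and held over the tray, with everything else undisturbed. I set it down.

{"op": "send_rows", "data": {"deltas": "0 0.002 0.001 0.015 0 0 0; 0 0 0 0.008 0 0 0; 0 0 0 0.004 0 0 0; 0 0 0 0 0 0 0; 0 0 0 0 0 0 0"}}

```text
time: 6.2
eef_pos: [0.637, -0.3073, 0.0327]
tcp_rot: [3.141, 0.036, 0.001]
wrist_force: [-0.0, -0.6, -1.6]
width: 0.667
grasp_force: 64.8
```

```bash
python3 -c "
from h import *
to(.636,-.306,.027,.023)"
```

```text
pos [ 0.637  -0.3073  0.0327] yaw 0.0229 tilt [ 7.e-04 -4.e-04 -1.e+00] tool delta [-0.0009 -0.0013  0.0057] wz -0.0001 w 0.667 gf 64.8 F [-0.  -0.6 -1.6] t 6.2
```

{"op": "send_rows", "data": {"deltas": "0 0 0 0.003 0 0 0; 0 0 0 0.0025 0 0 0; 0 0 0 0 0 0 0; 0 0 0 0 0 0 0"}}

```text
time: 6.7
eef_pos: [0.6367, -0.3072, 0.0271]
tcp_rot: [3.141, 0.036, 0.0]
wrist_force: [-1.9, 0.1, 1.0]
width: 0.662
grasp_force: 65.0
```

```bash
python3 -c "
from h import *
to()"
```

```text
pos [ 0.6367 -0.3072  0.0271] yaw 0.0228 tilt [ 3.e-04 -2.e-04 -1.e+00] tool delta [0. 0. 0.] wz None w 0.662 gf 65.0 F [-1.9  0.1  1. ] t 6.7
```

{"op": "send_rows", "data": {"deltas": "1 0 0 0 0 0 0; 1 0 0 0 0 0 0; 1 0 0 0 0 0 0; 1 0 0 0 0 0 0; 1 0 0 -0.03 0 0 0; 1 0 0 -0.04 0 0 0; 1 0 0 -0.037 0 0 0; 1 0 -0.037 0 0 0 0; 1 -0.02 -0.05 0 0 0 0; 1 -0.02 -0.05 0 0 0 0; 1 -0.02 -0.05 0 0 0 0; 1 -0.0239 -0.05 0 0 0 0"}}

```text
time: 8.2
eef_pos: [0.547, -0.0707, 0.134]
tcp_rot: [-3.141, -0.035, -0.002]
wrist_force: [0.7, 0.0, -0.4]
width: 0.997
grasp_force: 0.0
```

{"op": "send_rows", "data": {"deltas": "1 0 -0.05 0 0 0 0; 1 0 -0.05 0 0 0 0; 1 0 -0.05 0 0 0 0; 1 0 0 0 0 0 0; 1 0 0 0 0 0 0; 1 0 0 0 0 0 0"}}

```text
time: 8.95
eef_pos: [0.5441, 0.0766, 0.1338]
tcp_rot: [3.141, 0.034, -0.0]
wrist_force: [-0.2, 0.7, 0.4]
width: 1.0
grasp_force: 0.0
```

```bash
python3 -c "
from h import *
to(.544,.0775,.02,.023)"
```

```text
pos [0.5441 0.0766 0.1338] yaw 0.0214 tilt [ 0.e+00 -4.e-04 -1.e+00] tool delta [-1.000e-04 -1.000e-03  1.138e-01] wz -0.0016 w 1.0 gf 0.0 F [-0.2  0.7  0.4] t 8.95
```

{"op": "send_rows", "data": {"deltas": "1 0 -0.001 0.04 0 0 0; 1 0 0 0.04 0 0 0; 1 0 0 0.025 0 0 0; 1 0 0 0.0085 0 0 0; 1 0 0 0 0 0 0; 1 0 0 0 0 0 0; 0 0 0 0 0 0 0; 0 0 0 0 0 0 0; 0 0 0 0 0 0 0; 0 0 0 0 0 0 0; 0 0 0 0 0 0 0; 0 0 0 0 0 0 0"}}

```text
time: 10.45
eef_pos: [0.5447, 0.0788, 0.0219]
tcp_rot: [3.141, 0.036, 0.004]
wrist_force: [-1.2, -0.6, 8.4]
width: 0.704
grasp_force: 63.8
```

```bash
python3 -c "
from h import *
to(.456,-.2975,.12,.023)"
```

```text
pos [0.5447 0.0788 0.0219] yaw 0.0231 tilt [ 2.4e-03 -1.0e-04 -1.0e+00] tool delta [-0.0971  0.3742 -0.0982] wz 0.0001 w 0.704 gf 63.8 F [-1.2 -0.6  8.4] t 10.45
```

{"op": "send_rows", "data": {"deltas": "0 0 0 -0.02 0 0 0; 0 0 0 -0.04 0 0 0; 0 0 0 -0.05 0 0 0; 0 -0.0048 0.0187 0 0 0 0; 0 -0.0108 0.0416 0 0 0 0; 0 -0.0108 0.0416 0 0 0 0; 0 -0.0108 0.0416 0 0 0 0; 0 -0.0108 0.0416 0 0 0 0; 0 -0.0108 0.0416 0 0 0 0; 0 -0.0108 0.0416 0 0 0 0; 0 -0.0108 0.0416 0 0 0 0; 0 -0.0108 0.0416 0 0 0 0"}}

```text
time: 11.95
eef_pos: [0.4587, -0.2755, 0.1289]
tcp_rot: [-3.14, -0.035, 0.004]
wrist_force: [0.6, -0.2, -2.1]
width: 0.705
grasp_force: 66.1
```

{"op": "send_rows", "data": {"deltas": "0 -0.006 0.023 0 0 0 0; 0 0 0 0.04 0 0 0; 0 0 0 0.04 0 0 0; 0 0 0 0.02 0 0 0; 0 0 0 0 0 0 0; 0 0 0 0 0 0 0"}}

```text
time: 12.7
eef_pos: [0.4551, -0.298, 0.0304]
tcp_rot: [-3.141, -0.036, 0.0]
wrist_force: [0.3, 0.4, -2.6]
width: 0.706
grasp_force: 66.1
```

```bash
python3 -c "
from h import *
to(.456,-.2975,.018,.023)"
```

```text
pos [ 0.4551 -0.298   0.0304] yaw 0.0227 tilt [-2.e-04  0.e+00 -1.e+00] tool delta [ 0.0009 -0.0004  0.0124] wz -0.0003 w 0.706 gf 66.1 F [ 0.3  0.4 -2.6] t 12.7
```

{"op": "send_rows", "data": {"deltas": "0 0 0 0.006 0 0 0; 0 0 0 0.004 0 0 0; 0 0 0 0.0025 0 0 0; 0 0 0 0 0 0 0; 0 0 0 0 0 0 0; 0 0 0 0 0 0 0"}}

```text
time: 13.45
eef_pos: [0.4554, -0.2979, 0.018]
tcp_rot: [3.141, 0.036, 0.0]
wrist_force: [-0.7, 1.1, -0.0]
width: 0.707
grasp_force: 66.2
```

{"op": "send_rows", "data": {"deltas": "1 0 0 0 0 0 0; 1 0 0 0 0 0 0; 1 0 0 0 0 0 0; 1 0 0 0 0 0 0; 1 0 0 -0.03 0 0 0; 1 0 0 -0.04 0 0 0; 1 0.0083 -0.027 -0.04 0 0 0; 1 0.018 -0.05 0 0 0 0; 1 0.018 -0.05 0 0 0 0; 1 0.018 -0.05 0 0 0 0; 1 0.018 -0.05 0 0 0 0; 1 0.018 -0.05 0 0 0 0"}}

```text
time: 14.95
eef_pos: [0.5477, -0.017, 0.1279]
tcp_rot: [3.141, 0.036, 0.001]
wrist_force: [0.3, -0.4, 1.6]
width: 0.999
grasp_force: 0.0
```

{"op": "send_rows", "data": {"deltas": "1 0 0 0 0 0 0; 1 0 0 0 0 0 0; 1 0 0 0 0 0 0"}}

```text
time: 15.32
eef_pos: [0.5467, -0.0198, 0.1277]
tcp_rot: [3.141, 0.034, -0.001]
wrist_force: [0.9, 0.9, 0.1]
width: 1.0
grasp_force: 0.0
```

```bash
python3 -c "
from w import *
to(.5475,-.019,.011,.022)
s=snap('scene');W=world(s)
print('tall',circ(W,(.637,-.307),.076,.09)); print('squat',circ(W,(.455,-.298),.054,.068))
print('cast',box(W,(.618,-.0245),(.04,.06),.033,.039))
s=snap('top');W=world(s);print('cast',box(W,(.618,-.0245),(.04,.06),.033,.039))
s=snap('wrist');W=world(s);print('cast',box(W,(.618,-.0245),(.04,.06),.033,.039))
"
```

```text
pos [ 0.5467 -0.0198  0.1277] yaw 0.0214 tilt [-6.e-04 -3.e-04 -1.e+00] tool delta [ 0.0009 -0.0008  0.1167] wz -0.0006 w 1.0 gf 0.0 F [0.9 0.9 0.1] t 15.32
tall (np.int64(650), [array([ 636.7, -307.8]), np.float64(28.4)], array([ 637.4, -305.4,   80.3]))
squat (np.int64(580), [array([ 455. , -297.7]), np.float64(30.8)], array([ 455.8, -295.3,   58.3]))
cast (np.int64(1344), (array([619.1, -23.9]), 56.2, 91.7, 2.3), array([621.8, -20.4,  35.4]))
cast (np.int64(0), (array([0., 0.]), 0.0, 0.0, 0.0), array([nan, nan, nan]))
cast (np.int64(11549), (array([619.2, -25.7]), 56.2, 92.1, 2.1), array([620.7, -25.5,  35.6]))w.py:8: RuntimeWarning: Mean of empty slice.
  return m.sum(),rect(W[m]),(W[m].mean(0)*1000).round(1)
  ret = um.true_divide(
```

{"op": "send_rows", "data": {"deltas": "1 0.0009 -0.0008 0.04 0 0 0; 1 0 0 0.04 0 0 0; 1 0 0 0.025 0 0 0; 1 0 0 0.011 0 0 0; 1 0 0 0 0 0 0; 1 0 0 0 0 0 0; 0 0 0 0 0 0 0; 0 0 0 0 0 0 0; 0 0 0 0 0 0 0; 0 0 0 0 0 0 0; 0 0 0 0 0 0 0; 0 0 0 0 0 0 0"}}

```text
time: 16.98
eef_pos: [0.5488, -0.0178, 0.0127]
tcp_rot: [3.141, 0.036, 0.003]
wrist_force: [-0.2, -0.1, 6.0]
width: 0.528
grasp_force: 62.6
```

{"op": "send_rows", "data": {"deltas": "0 0 0 0 0 0 0; 0 0 0 0 0 0 0"}}

```text
time: 17.23
eef_pos: [0.5488, -0.0179, 0.0127]
tcp_rot: [3.141, 0.036, 0.003]
wrist_force: [-0.1, 0.3, 5.5]
width: 0.531
grasp_force: 62.6
```

```bash
python3 -c "
from h import *
to(.5463,-.302,.1,.023)"
```

```text
pos [ 0.5488 -0.0179  0.0127] yaw 0.023 tilt [ 1.7e-03 -3.0e-04 -1.0e+00] tool delta [-0.0089  0.284  -0.0872] wz -0.0 w 0.531 gf 62.6 F [-0.1  0.3  5.5] t 17.23
```

{"op": "send_rows", "data": {"deltas": "0 0 0 -0.02 0 0 0; 0 0 0 -0.04 0 0 0; 0 0 0 -0.04 0 0 0; 0 -0.001 0.034 0 0 0 0; 0 -0.0015 0.05 0 0 0 0; 0 -0.0015 0.05 0 0 0 0; 0 -0.0015 0.05 0 0 0 0; 0 -0.0015 0.05 0 0 0 0; 0 -0.0015 0.05 0 0 0 0; 0 0 0 0.03 0 0 0; 0 0 0 0.04 0 0 0; 0 0 0 0.02 0 0 0"}}

```text
time: 18.73
eef_pos: [0.5443, -0.3011, 0.0193]
tcp_rot: [-3.139, -0.035, 0.006]
wrist_force: [0.4, 0.3, -1.0]
width: 0.532
grasp_force: 61.8
```

{"op": "send_rows", "data": {"deltas": "0 0 0 0 0 0 0; 0 0 0 0 0 0 0; 0 0 0 0 0 0 0"}}

```text
time: 19.1
eef_pos: [0.5471, -0.3024, 0.0232]
tcp_rot: [3.14, 0.036, 0.003]
wrist_force: [0.9, -0.5, -1.1]
width: 0.533
grasp_force: 61.8
```

```bash
python3 -c "
from h import *
to(.5463,-.302,.0085,.023)"
```

```text
pos [ 0.5471 -0.3024  0.0232] yaw 0.0229 tilt [ 0.0022 -0.0014 -1.    ] tool delta [-0.0008 -0.0005  0.0147] wz -0.0001 w 0.533 gf 61.8 F [ 0.9 -0.5 -1.1] t 19.1
```

{"op": "send_rows", "data": {"deltas": "0 0 0 0.006 0 0 0; 0 0 0 0.004 0 0 0; 0 0 0 0.0025 0 0 0; 0 0 0 0.001 0 0 0; 0 0 0 0 0 0 0; 0 0 0 0 0 0 0"}}

```text
time: 19.85
eef_pos: [0.5459, -0.3018, 0.0088]
tcp_rot: [-3.141, -0.036, 0.0]
wrist_force: [-2.4, 0.9, 6.3]
width: 0.526
grasp_force: 62.4
```

```bash
python3 -c "
from h import *
to(.6187,-.025,.13,.036+np.pi/2)"
```

```text
pos [ 0.5459 -0.3018  0.0088] yaw 0.0228 tilt [-2.e-04  1.e-04 -1.e+00] tool delta [ 0.0791 -0.2751 -0.1212] wz -1.584 w 0.526 gf 62.4 F [-2.4  0.9  6.3] t 19.85
```

{"op": "send_rows", "data": {"deltas": "1 0 0 0 0 0 0; 1 0 0 0 0 0 0; 1 0 0 0 0 0 0; 1 0 0 0 0 0 0; 1 0 0 -0.03 0 0 0; 1 0 0 -0.04 0 0 0; 1 0 0 -0.05 0 0 0; 1 0 0 0 0 0 -0.176; 1 0 0 0 0 0 -0.176; 1 0 0 0 0 0 -0.176; 1 0 0 0 0 0 -0.176; 1 0 0 0 0 0 -0.176"}}

```text
time: 21.35
eef_pos: [0.546, -0.3019, 0.1282]
tcp_rot: [-2.823, -1.379, 0.0]
wrist_force: [0.0, -0.5, -0.3]
width: 1.0
grasp_force: 0.0
```

{"op": "send_rows", "data": {"deltas": "1 0 0 0 0 0 -0.176; 1 0 0 0 0 0 -0.176; 1 0 0 0 0 0 -0.176; 1 0 0 0 0 0 -0.176; 1 0.024 0.0077 0 0 0 0; 1 0.05 0.015 0 0 0 0; 1 0.05 0.015 0 0 0 0; 1 0.05 0.015 0 0 0 0; 1 0.05 0.015 0 0 0 0; 1 0.05 0.015 0 0 0 0; 1 0 0 0 0 0 0; 1 0 0 0 0 0 0"}}

```text
time: 22.85
eef_pos: [0.6187, -0.0252, 0.1281]
tcp_rot: [2.18, 2.262, -0.001]
wrist_force: [-0.4, 0.4, 0.4]
width: 1.005
grasp_force: 0.0
```

```bash
python3 -c "
from w import *
to(.6187,-.025,.0105,.036+np.pi/2)
s=snap('scene','s3.png');W=world(s)
print('tall',circ(W,(.637,-.307),.076,.09)); print('squat',circ(W,(.455,-.298),.054,.068)); print('block',box(W,(.546,-.302),(.035,.032),.036,.043))
"
```

```text
pos [ 0.6187 -0.0252  0.1281] yaw 1.6079 tilt [-5.e-04 -6.e-04 -1.e+00] tool delta [2.000e-04 1.000e-04 1.176e-01] wz 0.0011 w 1.005 gf 0.0 F [-0.4  0.4  0.4] t 22.85
tall (np.int64(644), [array([ 636.1, -307.1]), np.float64(27.8)], array([ 637.4, -305.5,   80.4]))
squat (np.int64(286), [array([ 455.8, -297.2]), np.float64(29.8)], array([ 465.3, -303.4,   58.3]))
block (np.int64(527), (array([ 545.1, -300.4]), 46.4, 56.6, 89.6), array([ 546. , -298.7,   38.8]))
```

View pics/s3.png

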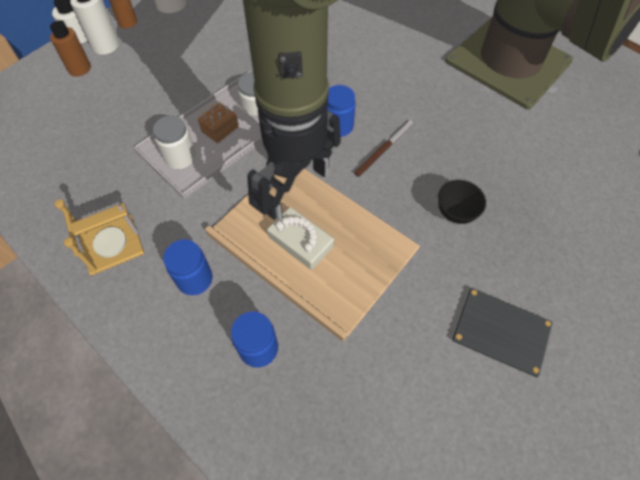

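All three stand in the tray (the tall jar at (174,140), the block at (217,122), the squat jar near (250,95)), and the cast at (300,238) is untouched. I go down and grip it.

{"op": "send_rows", "data": {"deltas": "1 0 0 0.04 0 0 0; 1 0 0 0.04 0 0 0; 1 0 0 0.025 0 0 0; 1 0 0 0.012 0 0 0; 1 0 0 0 0 0 0; 1 0 0 0 0 0 0; 0 0 0 0 0 0 0; 0 0 0 0 0 0 0; 0 0 0 0 0 0 0; 0 0 0 0 0 0 0; 0 0 0 0 0 0 0; 0 0 0 0 0 0 0"}}

```text
time: 24.4
eef_pos: [0.6198, -0.0251, 0.0127]
tcp_rot: [2.18, 2.26, 0.002]
wrist_force: [0.0, -0.3, 5.7]
width: 0.638
grasp_force: 65.4
```

```bash
python3 -c "
from w import *
to(.5283,.2958,.11,.2835+np.pi/2)
s=snap('wrist');W=world(s);print('cast',box(W,(.618,-.0245),(.045,.065),.033,.039))
"
```

```text
pos [ 0.6198 -0.0251  0.0127] yaw 1.607 tilt [ 2.3e-03 -3.0e-04 -1.0e+00] tool delta [ 0.324  -0.0796 -0.0976] wz -0.2473 w 0.638 gf 65.4 F [ 0.  -0.3  5.7] t 24.4
cast (np.int64(24446), (array([618.7, -21.1]), 82.2, 83.6, 1.0), array([619.5, -13.1,  35.7]))
```

{"op": "send_rows", "data": {"deltas": "0 0 0 -0.02 0 0 0; 0 0 0 -0.04 0 0 0; 0 0 0 -0.04 0 0 0; 0 0 0 0 0 0 -0.124; 0 0 0 0 0 0 -0.1235; 0 0.03 0.0019 0 0 0 0; 0 0.05 0 0 0 0 0; 0 0.05 0 0 0 0 0; 0 0.05 0 0 0 0 0; 0 0.05 0 0 0 0 0; 0 0.05 0 0 0 0 0; 0 0.03 0 0 0 0 0"}}

```text
time: 25.95
eef_pos: [0.5324, 0.2752, 0.111]
tcp_rot: [-1.882, -2.514, 0.001]
wrist_force: [-0.2, -0.3, -2.6]
width: 0.644
grasp_force: 64.5
```

{"op": "send_rows", "data": {"deltas": "0 0.0237 0 0 0 0 0; 0 0 0 0 0 0 0; 0 0 0 0 0 0 0; 0 0 0 0 0 0 0"}}

```text
time: 26.45
eef_pos: [0.5275, 0.2948, 0.1112]
tcp_rot: [1.886, 2.512, -0.001]
wrist_force: [0.7, 0.5, -2.6]
width: 0.638
grasp_force: 64.5
```

```bash
python3 -c "
from w import *
to(.5283,.2958,.0147,.2835+np.pi/2)
for n in('scene','top','wrist'):
  s=snap(n,n+'4.png');W=world(s);print(n,'cast',box(W,(.528,.296),(.065,.075),.12,.142),np.unique((W[...,2][(abs(W[...,0]-.528)<.05)&(abs(W[...,1]-.296)<.05)]*200).round()/200,return_counts=True))
"
```

```text
pos [0.5275 0.2948 0.1112] yaw 1.8534 tilt [-3.e-04 -5.e-04 -1.e+00] tool delta [0.0008 0.0011 0.0965] wz -0.0009 w 0.638 gf 64.5 F [ 0.7  0.5 -2.6] t 26.45
scene cast (np.int64(1580), (array([530.7, 295.8]), 76.4, 92.5, 16.9), array([537.9, 280.7, 132.7])) (array([-0.005, -0.   ,  0.005,  0.01 ,  0.015,  0.105,  0.11 ,  0.115,
        0.12 ,  0.125,  0.13 ,  0.135,  0.14 ,  0.145,  0.15 ,  0.155,
        0.16 ,  0.165,  0.17 ,  0.175,  0.18 ,  0.185,  0.19 ,  0.195,
        0.2  ,  0.205,  0.21 ,  0.215,  0.22 ,  0.225,  0.23 ,  0.235,
        0.24 ,  0.245,  0.25 ,  0.255,  0.26 ,  0.265,  0.27 ,  0.275,
        0.28 ,  0.285,  0.29 ,  0.295,  0.3  ,  0.305,  0.31 ,  0.315,
        0.32 ,  0.325,  0.33 ,  0.335,  0.34 ,  0.345,  0.35 ,  0.355,
        0.36 ,  0.365,  0.37 ,  0.375,  0.38 ,  0.385,  0.39 ,  0.395,
        0.4  ,  0.405,  0.41 ,  0.415,  0.42 ,  0.425,  0.44 ,  0.445,
        0.45 ,  0.455,  0.46 ,  0.465]), array([  11,  300,  167, 3004,   16,    5,   61,  110,  106,  120,  227,
       1095,   74,  288,   89,   26,   35,   52,   26,   24,   94,  114,
         42,   
[... 1562 characters left out ...]
   78,   64,   13,    4,    5,   12,   17,   22,
         40,   33,   35,   42,   46,   46,   44,   60,   60,   80,  119,
        151,  126,  102,   25]))
wrist cast (np.int64(28037), (array([525.6, 298.2]), 82.4, 84.3, 16.3), array([524.1, 307.1, 134.1])) (array([-0.005,  0.   ,  0.005,  0.01 ,  0.015,  0.11 ,  0.115,  0.12 ,
        0.125,  0.13 ,  0.135,  0.14 ,  0.145,  0.15 ,  0.155,  0.16 ,
        0.165,  0.17 ,  0.175,  0.18 ,  0.185,  0.19 ,  0.195,  0.2  ,
        0.205,  0.21 ]), array([    1,   528,     6,  4759,     1,   149,   319,   458,   661,
        1401, 23763,  2178,  6642,  2612,   710,  1523,  2472,  6805,
        1692,  2491,  4841,  6429,  6898,  6692,  3439,  2437]))
```

View pics/wrist4.png

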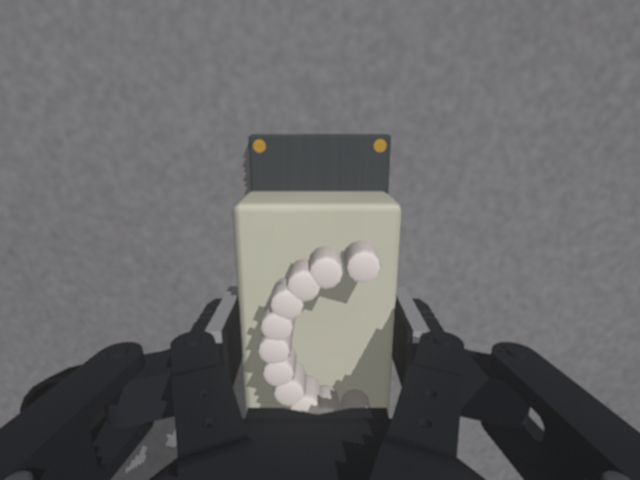

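The cast is held square over the plate; the plate's far brass dots at (259,146) and (380,146) lie parallel to the cast's edge. I lower it.

{"op": "send_rows", "data": {"deltas": "0 0.0008 0.001 0.03 0 0 0; 0 0 0 0.03 0 0 0; 0 0 0 0.02 0 0 0; 0 0 0 0.006 0 0 0; 0 0 0 0.003 0 0 0; 0 0 0 0 0 0 0; 0 0 0 0 0 0 0; 0 0 0 0 0 0 0"}}

```text
time: 27.6
eef_pos: [0.5285, 0.2971, 0.023]
tcp_rot: [1.885, 2.513, 0.002]
wrist_force: [-0.3, -0.1, -3.2]
width: 0.641
grasp_force: 64.4
```

```bash
python3 -c "
from w import *
to(.5283,.2958,.0147,.2835+np.pi/2)"
```

```text
pos [0.5285 0.2971 0.023 ] yaw 1.8544 tilt [ 1.2e-03  6.0e-04 -1.0e+00] tool delta [-0.0011 -0.0006  0.0083] wz 0.0001 w 0.641 gf 64.4 F [-0.3 -0.1 -3.2] t 27.6
```

{"op": "send_rows", "data": {"deltas": "0 -0.0006 -0.0003 0.004 0 0 0; 0 0 0 0.0025 0 0 0; 0 0 0 0.0015 0 0 0; 0 0 0 0 0 0 0; 0 0 0 0 0 0 0; 0 0 0 0 0 0 0"}}

```text
time: 28.35
eef_pos: [0.5277, 0.296, 0.0148]
tcp_rot: [-1.885, -2.513, 0.0]
wrist_force: [-2.0, -1.7, 5.6]
width: 0.644
grasp_force: 65.6
```

```bash
python3 -c "
from w import *
to(.5283,.2958,.0147,.2835+np.pi/2)"
```

```text
pos [0.5277 0.296  0.0148] yaw 1.8543 tilt [-3.e-04 -2.e-04 -1.e+00] tool delta [-0.0004  0.0005  0.0001] wz 0.0001 w 0.644 gf 65.6 F [-2.  -1.7  5.6] t 28.35
```

{"op": "send_rows", "data": {"deltas": "1 0 0 0 0 0 0; 1 0 0 0 0 0 0; 1 0 0 0 0 0 0; 1 0 0 0 0 0 0; 1 0 0 -0.03 0 0 0; 1 0 0 -0.05 0 0 0; 1 0 0 -0.05 0 0 0; 1 0 0 0 0 0 0.1831; 1 0 0 0 0 0 0.1831; 1 0 0 0 0 0 0.1831; 1 0 0 0 0 0 0.1831; 1 0 0 0 0 0 0.1831"}}

```text
time: 29.85
eef_pos: [0.5279, 0.2961, 0.1442]
tcp_rot: [-2.806, -1.413, 0.0]
wrist_force: [-0.0, -0.4, -0.7]
width: 0.998
grasp_force: 0.0
```

{"op": "send_rows", "data": {"deltas": "1 0 0 0 0 0 0.1831; 1 0 0 0 0 0 0.1831; 1 0 0 0 0 0 0.1831; 1 0 0 0 0 0 0.1831; 1 0 0 0 0 0 0.1831; 1 0 0.05 0 0 0 0; 1 0 0.05 0 0 0 0; 1 0 0.05 0 0 0 0; 1 0 0.05 0 0 0 0; 1 0 0.05 0 0 0 0; 1 0 0 0 0 0 0; 1 0 0 0 0 0 0"}}

```text
time: 31.35
eef_pos: [0.5338, 0.0464, 0.1443]
tcp_rot: [-3.141, -0.035, -0.0]
wrist_force: [-1.0, -0.7, 0.3]
width: 1.001
grasp_force: 0.0
```

```bash
python3 -c "
from w import *
to(.5459,-.3018,.13,.023)
for n in('scene','top'):
  s=snap(n,n+'5.png');W=world(s);print(n,'cast',box(W,(.528,.296),(.065,.075),.034,.041))
  H=W[...,2];m=(H>.005)&(H<.06)&(W[...,0]>.42)&(W[...,0]<.65)&(W[...,1]>.19)&(W[...,1]<.42)
  m=cv2.morphologyEx(m.astype(np.uint8),cv2.MORPH_OPEN,np.ones((5,5)))>0
  print('plate',rect(W[m]))
  print('tall',circ(W,(.637,-.307),.076,.09)); print('squat',circ(W,(.455,-.298),.054,.068)); print('block',box(W,(.546,-.302),(.035,.032),.036,.043))
"
```

```text
pos [0.5338 0.0464 0.1443] yaw 0.0222 tilt [ 0.e+00  7.e-04 -1.e+00] tool delta [0.0043 0.3484 0.0141] wz -0.0008 w 1.001 gf 0.0 F [-1.  -0.7  0.3] t 31.35
scene cast (np.int64(1767), (array([528. , 296.8]), 57.2, 91.3, 16.2), array([531.8, 296.5,  37.5]))
plate (array([529.1, 296.3]), 92.0, 130.5, 16.6)
tall (np.int64(650), [array([ 636.1, -307. ]), np.float64(28.2)], array([ 637.5, -305.3,   80.3]))
squat (np.int64(580), [array([ 456.4, -297.9]), np.float64(31.1)], array([ 455.8, -295.2,   58.3]))
block (np.int64(519), (array([ 544.6, -300.8]), 45.8, 56.7, 89.1), array([ 545.9, -298.8,   38.7]))
top cast (np.int64(369), (array([519.2, 319.9]), 55.5, 41.3, 17.2), array([521.4, 325.5,  37.6]))
plate (array([517.9, 329.7]), 88.7, 60.6, 16.9)
tall (np.int64(756), [array([ 635.1, -307.1]), np.float64(27.1)], array([ 634.5, -306.5,   81.5]))
squat (np.int64(924), [array([ 454.5, -297.9]), np.float64(29.4)], array([ 453.8, -297. ,   59.8]))
block (np.int64(740), (array([ 543.5, -302. ]), 54.7, 45.6, 1.2), array([ 542.8, -300.8,   39.6]))
```

View pics/scene5.png

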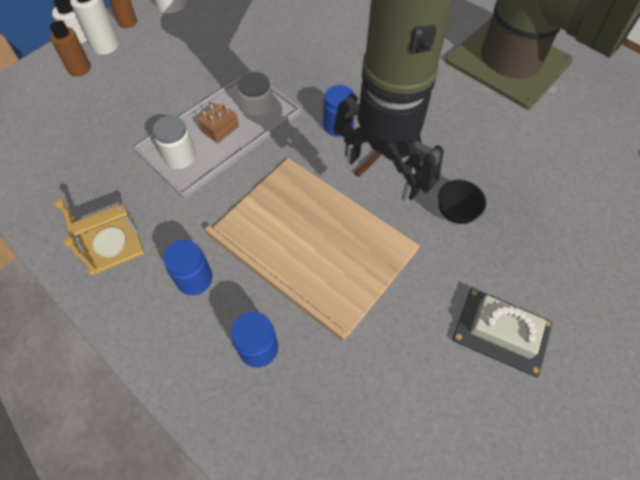

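The cast sits centred and aligned on the plate at (510,325). The three others still stand in the tray. Next, the block goes back.

{"op": "send_rows", "data": {"deltas": "1 0 0.0484 0 0 0 0; 1 0 0.05 0 0 0 0; 1 0 0.05 0 0 0 0; 1 0 0.05 0 0 0 0; 1 0 0.05 0 0 0 0; 1 0 0.05 0 0 0 0; 1 0.0043 0.05 0 0 0 0; 1 0 0 0.03 0 0 0; 1 0 0 0.03 0 0 0; 1 0 0 0 0 0 0; 1 0 0 0 0 0 0; 1 0 0 0 0 0 0"}}

```text
time: 32.95
eef_pos: [0.5476, -0.302, 0.0859]
tcp_rot: [3.14, 0.038, 0.004]
wrist_force: [0.4, 0.2, 0.3]
width: 1.002
grasp_force: 0.0
```

```bash
python3 -c "
from w import *
to(.5459,-.3018,.0085,.023)"
```

```text
pos [ 0.5476 -0.302   0.0859] yaw 0.0243 tilt [ 0.0025 -0.0016 -1.    ] tool delta [-0.0019 -0.0004  0.0774] wz 0.0013 w 1.002 gf 0.0 F [0.4 0.2 0.3] t 32.95
```

{"op": "send_rows", "data": {"deltas": "1 -0.0005 0 0.03 0 0 0; 1 0 0 0.03 0 0 0; 1 0 0 0.017 0 0 0; 1 0 0 0 0 0 0; 1 0 0 0 0 0 0; 1 0 0 0 0 0 0; 1 0 0 0 0 0 0; 1 0 0 0 0 0 0"}}

```text
time: 33.95
eef_pos: [0.5459, -0.3021, 0.0078]
tcp_rot: [3.141, 0.037, 0.001]
wrist_force: [0.0, 0.2, -0.0]
width: 0.997
grasp_force: 0.0
```

```bash
python3 -c "
from w import *
to(.5459,-.3018,.0085,.023)"
```

```text
pos [ 0.5459 -0.3021  0.0078] yaw 0.0233 tilt [ 6.e-04 -4.e-04 -1.e+00] tool delta [-0.     -0.0003 -0.0007] wz 0.0003 w 0.997 gf 0.0 F [ 0.   0.2 -0. ] t 33.95
```

{"op": "send_rows", "data": {"deltas": "0 0 0 -0.0007 0 0 0; 0 0 0 0 0 0 0; 0 0 0 0 0 0 0; 0 0 0 0 0 0 0; 0 0 0 0 0 0 0; 0 0 0 0 0 0 0; 0 0 0 -0.02 0 0 0; 0 0 0 -0.04 0 0 0; 0 0 0 -0.04 0 0 0; 0 0.002 -0.0327 0 0 0 0; 0 0.002 -0.05 0 0 0 0; 0 0.002 -0.05 0 0 0 0"}}

```text
time: 35.45
eef_pos: [0.5479, -0.1679, 0.1074]
tcp_rot: [-3.141, -0.035, 0.002]
wrist_force: [0.6, -0.4, -1.0]
width: 0.528
grasp_force: 62.2
```

{"op": "send_rows", "data": {"deltas": "0 0.002 -0.05 0 0 0 0; 0 0.002 -0.05 0 0 0 0; 0 0 -0.05 0 0 0 0; 0 0 0 0.04 0 0 0; 0 0 0 0.03 0 0 0; 0 0 0 0.01 0 0 0; 0 0 0 0 0 0 0; 0 0 0 0 0 0 0; 0 0 0 0 0 0 0; 0 0 0 0 0 0 0"}}

```text
time: 36.7
eef_pos: [0.5497, -0.0193, 0.0288]
tcp_rot: [3.141, 0.036, 0.003]
wrist_force: [-0.3, -0.1, -1.8]
width: 0.529
grasp_force: 62.0
```

```bash
python3 -c "
from w import *
to(.549,-.019,.0127,.023)"
```

```text
pos [ 0.5497 -0.0193  0.0288] yaw 0.023 tilt [ 1.6e-03 -2.0e-04 -1.0e+00] tool delta [-0.0007 -0.0004  0.0161] wz 0.0 w 0.529 gf 62.0 F [-0.3 -0.1 -1.8] t 36.7
```

{"op": "send_rows", "data": {"deltas": "0 -0.0003 -0.0003 0.006 0 0 0; 0 0 0 0.005 0 0 0; 0 0 0 0.003 0 0 0; 0 0 0 0.0015 0 0 0; 0 0 0 0 0 0 0; 0 0 0 0 0 0 0; 0 0 0 0 0 0 0; 0 0 0 0 0 0 0"}}

```text
time: 37.7
eef_pos: [0.5489, -0.0188, 0.0125]
tcp_rot: [3.141, 0.037, 0.0]
wrist_force: [-0.8, 0.1, -1.8]
width: 0.528
grasp_force: 62.3
```

```bash
python3 -c "
from w import *
to(.549,-.019,.0127,.023)"
```

```text
pos [ 0.5489 -0.0188  0.0125] yaw 0.0233 tilt [ 1.e-04 -0.e+00 -1.e+00] tool delta [ 0.0001  0.0002 -0.0002] wz 0.0003 w 0.528 gf 62.3 F [-0.8  0.1 -1.8] t 37.7
```

{"op": "send_rows", "data": {"deltas": "0 0 0 0.0008 0 0 0; 0 0 0 0 0 0 0; 0 0 0 0 0 0 0; 0 0 0 0 0 0 0"}}

```text
time: 38.2
eef_pos: [0.549, -0.0188, 0.0123]
tcp_rot: [3.141, 0.037, 0.001]
wrist_force: [-1.3, -0.4, 6.2]
width: 0.53
grasp_force: 62.8
```

{"op": "send_rows", "data": {"deltas": "0 0 0 0.0006 0 0 0; 0 0 0 0 0 0 0; 0 0 0 0 0 0 0; 0 0 0 0 0 0 0"}}

```text
time: 38.7
eef_pos: [0.5489, -0.0188, 0.0122]
tcp_rot: [3.141, 0.037, 0.001]
wrist_force: [-1.7, 0.7, 10.0]
width: 0.534
grasp_force: 63.8
```

{"op": "send_rows", "data": {"deltas": "1 0 0 0 0 0 0; 1 0 0 0 0 0 0; 1 0 0 0 0 0 0; 1 0 0 0 0 0 0; 1 0 0 -0.03 0 0 0; 1 0 0 -0.045 0 0 0; 1 0 0 -0.045 0 0 0; 1 -0.01 0.0268 0 0 0 0; 1 -0.018 0.05 0 0 0 0; 1 -0.018 0.05 0 0 0 0; 1 -0.018 0.05 0 0 0 0; 1 -0.018 0.05 0 0 0 0"}}

```text
time: 40.2
eef_pos: [0.4715, -0.2489, 0.1311]
tcp_rot: [3.141, 0.037, 0.0]
wrist_force: [0.6, -0.2, 0.4]
width: 0.999
grasp_force: 0.0
```

{"op": "send_rows", "data": {"deltas": "1 -0.018 0.05 0 0 0 0; 1 0 0 0.03 0 0 0; 1 0 0 0.02 0 0 0; 1 0 0 0 0 0 0; 1 0 0 0 0 0 0; 1 0 0 0 0 0 0; 1 0 0 0 0 0 0; 1 0 0 0 0 0 0"}}

```text
time: 41.2
eef_pos: [0.4556, -0.2979, 0.0816]
tcp_rot: [3.141, 0.037, 0.001]
wrist_force: [0.2, -0.3, -0.1]
width: 1.001
grasp_force: 0.0
```

```bash
python3 -c "
from w import *
to(.4554,-.2979,.0178,.023)
s=snap('scene');W=world(s)
print('block',box(W,(.547,-.019),(.035,.032),.040,.047),'squat',circ(W,(.455,-.298),.054,.068))
s=snap('top');W=world(s)
print('block',box(W,(.547,-.019),(.035,.032),.040,.047))"
```

```text
pos [ 0.4556 -0.2979  0.0816] yaw 0.0237 tilt [ 7.e-04 -6.e-04 -1.e+00] tool delta [-0.0003 -0.0001  0.0638] wz 0.0007 w 1.001 gf 0.0 F [ 0.2 -0.3 -0.1] t 41.2
block (np.int64(810), (array([547.9, -18. ]), 56.9, 46.8, 0.8), array([549.6, -16.5,  43.2])) squat (np.int64(545), [array([ 455. , -296.1]), np.float64(30.7)], array([ 457. , -295.9,   58.2]))
block (np.int64(747), (array([547. , -19.3]), 54.6, 44.9, 0.8), array([546.5, -19. ,  43.6]))
```

{"op": "send_rows", "data": {"deltas": "1 0 0 0.03 0 0 0; 1 0 0 0.025 0 0 0; 1 0 0 0.0088 0 0 0; 1 0 0 0 0 0 0; 1 0 0 0 0 0 0; 0 0 0 0 0 0 0; 0 0 0 0 0 0 0; 0 0 0 0 0 0 0; 0 0 0 0 0 0 0; 0 0 0 0 0 0 0; 0 0 0 -0.02 0 0 0; 0 0 0 -0.04 0 0 0"}}

```text
time: 42.8
eef_pos: [0.4537, -0.2967, 0.0765]
tcp_rot: [-3.138, -0.037, 0.006]
wrist_force: [0.8, 0.4, -1.8]
width: 0.695
grasp_force: 65.9
```

{"op": "send_rows", "data": {"deltas": "0 0 0 -0.05 0 0 0; 0 0.0057 -0.0238 0 0 0 0; 0 0.013 -0.05 0 0 0 0; 0 0.013 -0.05 0 0 0 0; 0 0.013 -0.05 0 0 0 0; 0 0.013 -0.05 0 0 0 0; 0 0.013 -0.05 0 0 0 0; 0 0.013 -0.05 0 0 0 0; 0 0.014 -0.05 0 0 0 0; 0 0 0 0 0 0 0; 0 0 0 0.03 0 0 0; 0 0 0 0.04 0 0 0"}}

```text
time: 44.3
eef_pos: [0.5452, 0.0777, 0.0577]
tcp_rot: [3.141, 0.037, 0.005]
wrist_force: [0.9, 0.0, -2.4]
width: 0.702
grasp_force: 66.2
```

{"op": "send_rows", "data": {"deltas": "0 0 0 0.02 0 0 0; 0 0 0 0 0 0 0; 0 0 0 0 0 0 0; 0 0 0 0 0 0 0; 0 0 0 0 0 0 0"}}

```text
time: 44.92
eef_pos: [0.545, 0.0781, 0.0383]
tcp_rot: [-3.141, -0.036, -0.003]
wrist_force: [0.6, -0.0, -2.6]
width: 0.705
grasp_force: 66.2
```

```bash
python3 -c "
from w import *
to(.5444,.0781,.0218,.023)"
```

```text
pos [0.545  0.0781 0.0383] yaw 0.0232 tilt [ 2.e-03  1.e-04 -1.e+00] tool delta [-0.0006 -0.0001  0.0165] wz 0.0002 w 0.705 gf 66.2 F [ 0.6 -0.  -2.6] t 44.92
```

{"op": "send_rows", "data": {"deltas": "0 0 0 0.006 0 0 0; 0 0 0 0.005 0 0 0; 0 0 0 0.003 0 0 0; 0 0 0 0.0015 0 0 0; 0 0 0 0 0 0 0; 0 0 0 0 0 0 0; 0 0 0 0 0 0 0"}}

```text
time: 45.8
eef_pos: [0.5439, 0.0781, 0.0228]
tcp_rot: [3.141, 0.037, -0.001]
wrist_force: [-3.2, 0.4, 7.5]
width: 0.702
grasp_force: 67.3
```

```bash
python3 -c "
from w import *
to(.5444,.0781,.0218,.023)"
```

```text
pos [0.5439 0.0781 0.0228] yaw 0.0235 tilt [-3.e-04 -1.e-04 -1.e+00] tool delta [0.0005 0.     0.001 ] wz 0.0005 w 0.702 gf 67.3 F [-3.2  0.4  7.5] t 45.8
```

{"op": "send_rows", "data": {"deltas": "1 0 0 0 0 0 0; 1 0 0 0 0 0 0; 1 0 0 0 0 0 0; 1 0 0 0 0 0 0; 1 0 0 -0.03 0 0 0; 1 0 0 -0.04 0 0 0; 1 0 0 -0.04 0 0 0; 1 0.009 0.0374 0 0 0 0; 1 0.011 0.05 0 0 0 0; 1 0.011 0.05 0 0 0 0; 1 0.011 0.05 0 0 0 0; 1 0.011 0.05 0 0 0 0"}}

```text
time: 47.3
eef_pos: [0.603, -0.1596, 0.1317]
tcp_rot: [-3.141, -0.037, -0.0]
wrist_force: [0.3, 0.1, -0.1]
width: 0.999
grasp_force: 0.0
```

{"op": "send_rows", "data": {"deltas": "1 0.011 0.05 0 0 0 0; 1 0.011 0.05 0 0 0 0; 1 0.009 0.05 0 0 0 0; 1 0 0 0 0 0 0; 1 0 0 0 0 0 0; 1 0 0 0 0 0 0; 1 0 0 0 0 0 0; 1 0 0 0 0 0 0"}}

```text
time: 48.3
eef_pos: [0.6374, -0.3063, 0.1321]
tcp_rot: [3.141, 0.038, 0.0]
wrist_force: [0.8, 0.2, 0.3]
width: 1.0
grasp_force: 0.0
```

```bash
python3 -c "
from w import *
to(.6367,-.3072,.027,.023)
for n in ('scene','top'):
  s=snap(n);W=world(s)
  print('squat',circ(W,(.544,.078),.058,.072),'tall',circ(W,(.637,-.307),.076,.09))"
```

```text
pos [ 0.6374 -0.3063  0.1321] yaw 0.0245 tilt [ 1.e-04 -0.e+00 -1.e+00] tool delta [-0.0007  0.0009  0.1051] wz 0.0015 w 1.0 gf 0.0 F [0.8 0.2 0.3] t 48.3
squat (np.int64(1072), [array([543.9,  77.7]), np.float64(29.4)], array([544.5,  78.7,  63.3])) tall (np.int64(643), [array([ 636.8, -307.2]), np.float64(28.0)], array([ 637.7, -305.2,   80.3]))
squat (np.int64(855), [array([541.9,  78.2]), np.float64(28.8)], array([541.7,  77.9,  63.6])) tall (np.int64(657), [array([ 635.1, -307.1]), np.float64(27.1)], array([ 631.4, -307.6,   81.4]))
```

{"op": "send_rows", "data": {"deltas": "1 -0.0007 0.0009 0.03 0 0 0; 1 0 0 0.04 0 0 0; 1 0 0 0.025 0 0 0; 1 0 0 0.01 0 0 0; 1 0 0 0 0 0 0; 1 0 0 0 0 0 0; 0 0 0 0 0 0 0; 0 0 0 0 0 0 0; 0 0 0 0 0 0 0; 0 0 0 0 0 0 0; 0 0 0 0 0 0 0; 0 0 0 -0.02 0 0 0"}}

```text
time: 49.9
eef_pos: [0.6349, -0.3072, 0.0456]
tcp_rot: [-3.139, -0.037, 0.006]
wrist_force: [0.5, -0.3, -2.7]
width: 0.66
grasp_force: 64.4
```

{"op": "send_rows", "data": {"deltas": "0 0 0 -0.04 0 0 0; 0 0 0 -0.04 0 0 0; 0 -0.0095 -0.025 0 0 0 0; 0 -0.014 -0.034 0 0 0 0; 0 -0.014 -0.034 0 0 0 0; 0 -0.014 -0.034 0 0 0 0; 0 -0.014 -0.034 0 0 0 0; 0 -0.014 -0.034 0 0 0 0; 0 0 0 0.03 0 0 0; 0 0 0 0.03 0 0 0; 0 0 0 0.02 0 0 0; 0 0 0 0 0 0 0"}}

```text
time: 51.4
eef_pos: [0.5511, -0.1146, 0.0459]
tcp_rot: [-3.14, -0.037, 0.006]
wrist_force: [0.6, 0.1, -1.6]
width: 0.658
grasp_force: 64.6
```

{"op": "send_rows", "data": {"deltas": "0 0 0 0 0 0 0; 0 0 0 0 0 0 0; 0 0 0 0 0 0 0"}}

```text
time: 51.78
eef_pos: [0.5532, -0.1153, 0.0477]
tcp_rot: [3.141, 0.036, 0.003]
wrist_force: [-1.0, 0.7, -2.3]
width: 0.659
grasp_force: 64.6
```

```bash
python3 -c "
from w import *
to(.5527,-.1142,.031,.023)"
```

```text
pos [ 0.5532 -0.1153  0.0477] yaw 0.0232 tilt [ 1.6e-03 -4.0e-04 -1.0e+00] tool delta [-0.0005 -0.0011  0.0167] wz 0.0002 w 0.659 gf 64.6 F [-1.   0.7 -2.3] t 51.77
```

{"op": "send_rows", "data": {"deltas": "0 0 -0.0008 0.006 0 0 0; 0 0 0 0.005 0 0 0; 0 0 0 0.003 0 0 0; 0 0 0 0.0015 0 0 0; 0 0 0 0 0 0 0; 0 0 0 0 0 0 0; 0 0 0 0 0 0 0"}}

```text
time: 52.65
eef_pos: [0.5521, -0.1141, 0.0325]
tcp_rot: [-3.141, -0.037, 0.0]
wrist_force: [-2.7, 0.3, 9.6]
width: 0.661
grasp_force: 65.8
```

```bash
python3 -c "
from w import *
to(.5527,-.1142,.031,.023)"
```

```text
pos [ 0.5521 -0.1141  0.0325] yaw 0.0234 tilt [-3.e-04  0.e+00 -1.e+00] tool delta [0.0006 0.0001 0.0015] wz 0.0004 w 0.661 gf 65.8 F [-2.7  0.3  9.6] t 52.65
```

{"op": "send_rows", "data": {"deltas": "1 0 0 0 0 0 0; 1 0 0 0 0 0 0; 1 0 0 0 0 0 0; 1 0 0 0 0 0 0; 1 0 0 -0.03 0 0 0; 1 0 0 -0.05 0 0 0; 1 0 0 -0.05 0 0 0; 1 0 0.05 -0.03 0 0 0; 1 0 0.06 0 0 0 0; 1 0 0.06 0 0 0 0; 1 0 0.06 0 0 0 0; 1 -0.05 0.06 0 0 0 0"}}

```text
time: 54.15
eef_pos: [0.5207, -0.3962, 0.1908]
tcp_rot: [3.14, 0.038, 0.003]
wrist_force: [-0.2, -0.9, -0.9]
width: 0.997
grasp_force: 0.0
```

{"op": "send_rows", "data": {"deltas": "1 0 0 0 0 0 0; 1 0 0 0 0 0 0; 1 0 0 0 0 0 0; 1 0 0 0 0 0 0"}}

```text
time: 54.65
eef_pos: [0.5199, -0.3918, 0.1914]
tcp_rot: [-3.141, -0.04, -0.0]
wrist_force: [-0.5, -0.2, -0.1]
width: 1.0
grasp_force: 0.0
```

```bash
python3 -c "
from w import *
to()
for n in ('scene','top'):
  s=snap(n,n+'9.png')
"
python3 - <<'E'
import sys; sys.path.insert(0,'.')
import os; os.chdir('.')
import subprocess; print('\n'.join(l[:260] for l in subprocess.run(['python3','m.py'],capture_output=True,text=True).stdout.splitlines() if l.startswith('[') ))
E
```

```text
pos [ 0.5199 -0.3918  0.1914] yaw 0.0254 tilt [ 1.e-04  1.e-04 -1.e+00] tool delta [0. 0. 0.] wz None w 1.0 gf 0.0 F [-0.5 -0.2 -0.1] t 54.65
[383 136  21  15 244] ztop 0.0768 all (array([ 746.6, -105.3]), 36.7, 6.4, 89.6) top (array([ 747.6, -104.7]), 4.1, 27.7, 0.3) ((749.402099609375, -104.656494140625), 13.869159698486328) [13. 32. 74.]
[268 169 147  10 621] ztop 0.0238 all (array([696.3, -10. ]), 11.1, 275.8, 2.9) top (array([696.3, -10. ]), 11.1, 275.8, 2.9) ((694.4384155273438, -10.035704612731934), 137.90560913085938) [136. 113.  87.]
[ 382  230   37   37 1039] ztop 0.0877 all (array([ 549.1, -112.8]), 54.7, 55.3, 1.3) top (array([ 550.5, -113.9]), 51.9, 52.9, 1.3) ((550.9168701171875, -113.93067932128906), 27.014158248901367) [97. 96. 96.]
[ 578  232   62   33 1509] ztop 0.3091 all (array([ 516.4, -344.2]), 36.6, 55.7, 4.7) top (array([ 517. , -340.7]), 26.7, 34.7, 2.3) ((516.004150390625, -340.8785095214844), 20.35207176208496) [37. 37. 39.]
[ 274  234   35   37 1003] ztop 0.0658 all (array([540.6,  77.4]), 59.0, 59.1, 67.3) top (array([542.1,  78.1]), 56.4, 55.8, 0.7) ((54
[... 1858 characters left out ...]
 ((547.9536743164062, -18.054372787475586), 35.07574462890625) [130.  96.  69.]
[ 363  215   42   48 1605] ztop 0.0649 all (array([544. ,  78.8]), 60.0, 59.8, 40.9) top (array([542.8,  78.5]), 58.1, 55.2, 39.4) ((543.1946411132812, 77.72753143310547), 29.372873306274414) [129. 129. 127.]
[205 225 142 113 956] ztop 0.023 all (array([698.1,  -9.9]), 10.8, 279.2, 2.8) top (array([698.1,  -9.9]), 10.8, 279.2, 2.8) ((696.2903442382812, -10.029861450195312), 139.60110473632812) [179. 150. 117.]
[ 472  295   74   62 2698] ztop 0.0509 all (array([527.9, 297. ]), 57.4, 91.9, 16.3) top (array([528.4, 295.9]), 38.9, 67.8, 16.6) ((537.284912109375, 298.6725769042969), 34.37163543701172) [170. 166. 154.]
```

View pics/scene9.png

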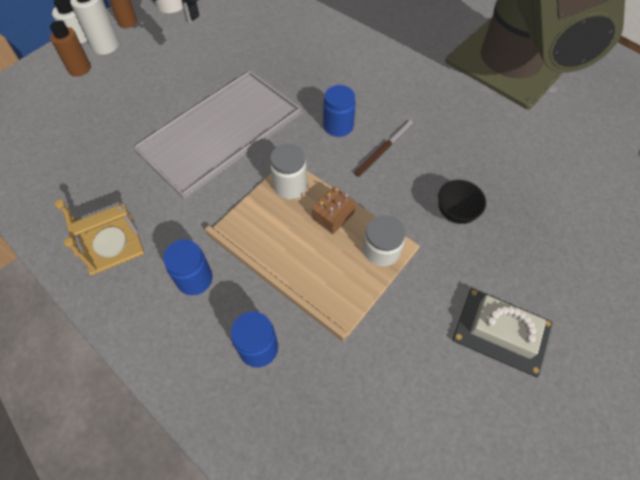

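The final view shows all three back in place, within about 1.5 mm of their starting positions. The cast is centred on the plate at (510,325), the bowl hasn't moved, and the knife looks as it did at the start.

```bash
python3 -c "
from workcell import ctrl
print(ctrl.close_job())"
```

```text
the job is handed in; nothing more can be done
None
```

The job is handed in: the cast is centred and aligned on the mounting plate, both jars and the bur block are back on the rack within about 1.5 mm of where they stood, and I left the bowl and wax knife alone.

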